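# Seat the bench pin in its holder and clamp it

## Robot

A 7-joint arm with a two-finger parallel gripper is mounted at the origin on the work surface. World frame = base frame: x ahead of the robot, y to its left, z up, the work surface at z = 0. Lengths are in m, angles in rad, forces in N, time in s.
With the tool pointing down it reaches from about 0.4 to 0.875 m from the base axis. Payload 19.3 kg.
Tool frame: the origin (TCP) lies at the very end of the fingers, on their centre line; the grasp point (between the pads) lies 19 mm behind it; z points along the fingers, y is the line along which they close (so a half turn about z gives the same grasp; the last joint's range is limited). The gripper opens to 85 mm and grips with 20 to 120 N. Pads are 22 mm wide; open, the fingers measure 114 mm over their backs; the gripper's body (76 mm by 85 mm) begins 54 mm behind the grasp point. The pads swing forward as they close: fully open they stand 13 mm farther back than shut.
Start: joints at [-0.07, 0.521, -0.036, 1.599, 0.021, 1.021, -0.113], TCP at [0.625, -0, 0.231] pointing down, gripper open.
Joint ranges: [-2.91, 2.91], [-0.3, 2.13], [-1.5, 1.42], [0.17, 2.43], [-1.26, 4.41], [0.16, 1.93], [-2.52, 2.52]. Speed limits (rad/s): [1.89, 1.89, 2.39, 2.39, 3.01, 3.01, 3.01].

## Interface

Orientations are given as [roll, pitch, yaw] about the fixed x, y, z axes, in that order (R = Rz(yaw) Ry(pitch) Rx(roll)).
In Python, from workcell import bot gives the robot as it stands.
- The arm moves only by the tool servo_tool, never from a script. Its argument "plan" is a list of rows, each a list of 7 numbers: the finger opening in cm, from 0 to 8.54, then the shift along the tool's x, y, z in cm, then the turn, a rotation vector about the tool's x, y, z in degrees. In form: [[fingers, x, y, z, wx, wy, wz], ...]. A call has 1 to 10 rows; each row is the pose to reach, as a shift and turn from the pose commanded when the call began, along the tool's axes at that moment; what a row does not reach only later rows make up. A row lasts 1/10 s, in which the tool goes at most 50 mm and 8.59 degrees, less where a joint would pass 70% of its speed; a pose out of reach is approached as far as the arm can. A call with a gripper value outside its range is refused whole. The fingers move at their own pace and stop on an object; "force" is the grip in N (left out, the last holds). Time passes only in rows, so rows that repeat a pose let the fingers close. It gives the time, the measured TCP pose, the force, the opening and the grip force at its end, in the units of the state.
- bot.observe(): the state, without advancing time (a new reading comes with each control period).
- bot.grab_frame(name): name is "scene" or "side" or "wrist"; returns a dict with "frame" (420x560x3 uint8, blue, green, red), "mtx" (3x3 intrinsics, pixels), "R" (3x3) and "t" (3): a world point X has camera coordinates R X + t; the wrist camera has in their place "T_tool_cam" (4x4, takes a point from camera to tool coordinates, whose origin is the TCP and whose axes are the flange's). Camera axes: x right, y down, z forward; pixel columns grow to the right and rows downward; lengths in m; the calibration is good to about 2 mm. A picture is of the moment at which its call begins: read the wrist's pose just before it. There is no depth.
- bot.job_done(): hands the job in; it is judged then, once.
The state is a dict: "clock": time; "qpos": joint angles; "qd": joint speeds; "joint_efforts": joint torques, N m; "position": TCP position; "tool_rot": TCP orientation; "force": force on the tool from outside, world axes, zero at the start; "moment": the same for the moment, N m; "grip_width": finger opening in m; "finger_force": force on a finger pad.
Only numpy, scipy, OpenCV 4.12 (cv2) and the standard library are available. Lean on these libraries where they do the work, as an engineer would, in place of code of your own. Each camera call takes 0.05 s, during which the arm holds its last target. There are 200 camera calls.

## Task

Pick up the notched wooden bench pin and slide its plain square end into the slot of the aluminium holder until it is fully home against the stop hidden inside, pressing only gently: stop as soon as it comes up solid, do not ram or force it. Let go, then swing the holder's clamp lever all the way over to lock the pin, which must still be fully home. Leave everything else on the bench where it is.

Things in the scene. Friction and masses are not known exactly. Their poses are not given: they have to be found in the camera images.
- pin_center (a point): Bench pin: pale beech bar lying flat, 160 mm long (x), 34 wide (y), 18 high (z), 0.06 to 0.11 kg. This point is its centre, 9 mm above its underside. +x points to its plain square end, which goes into the slot; the -x end has a notch 28 mm deep between two prongs. Pinch it across its width about 40 mm from the centre towards the notch, to stay clear of the holder.
- pin_end (a point): Centre of the end face of the pin's plain square end (the one that enters the slot), 80 mm from the pin's centre; axes as the pin's centre.
- holder: Holder: aluminium block 140 mm long (x), 100 wide (y), 54 high, bolted to the table; origin under its centre. Its slot opens in its -x face, runs level along +x and has a closed roof. Hidden inside is a rubber-sprung stop (about 9 N per mm) whose depth is set anew each time, 60 to 90 mm in from the mouth: it can only be felt.
- slot_mouth (a point): Centre of the slot's mouth; +x points into the slot, which is 36 mm wide (y) and 20 high (z), floor 24 mm above the table. Flared lips stand out 9 mm before the mouth. On the way in there is only light rubbing; at the stop resistance rises steadily. About 8 N is a sound push, over 25 N is ramming.
- clamp (a joint): Cam lever on top of the holder, vertical pivot 25 mm in from the mouth and 32 mm to the slot's +y side. 0 = open, arm along the slot's +x; starts at 0 to 0.3 rad, turns anticlockwise seen from above to 1.57 rad = clamped, arm to +y; locked above 1.4. Stays where left; light drag, a little stiffer (about 4 N) near the end as its cam squeezes the pin sideways.
- clamp_knob (a point): Upright round black knob at the end of the lever's arm, 18 mm in diameter, from 65 to 94 mm above the table; this point is on its axis, 80 mm above the table, 65 mm from the pivot. Can be pinched from above.
- blank_center (a point): Bystander: an uncut blank of the same beech, 160 x 52 x 18 mm, without a notch, too wide for the slot. This is its centre. Leave it.
- spool: Bystander: flat thread spool, 62 mm in diameter, 21 high; origin under its centre.
- spool2: Bystander: another flat thread spool, 62 mm in diameter, 21 high; origin under its centre.
Not all that is in view belongs to the job. Leave any green, pink or turquoise look-alike of the part that bears pin_center alone.

How it is judged:
By the outcome, as a careful person would: the job done as asked, in the order asked, and still so for the second after the job is handed in, with the robot touching nothing.
It also fails if it takes over 61 s, if anything falls off the work surface, if the arm or the gripper's body presses on something with over 40 N, if the wrist force passes 120 N, or if a joint passes its speed limit or range.

## Working session

There is one attempt and no reset: what is moved stays moved. The work goes in short steps, Python scripts to look and compute and a tool call to move; the robot and the scene stay as the last step left them, time stands still between calls to the robot, and variables do not carry over. Pictures are saved under pics/ and viewed, at most 10 in all, crops included, and the job is handed in when it is done.

Besides the shell and the picture viewer there is one more tool, called after "Emit:" as name([rows], argument=value, ...), one row to a line, values as JSON. servo_tool: Moves the arm, as the interface text tells. Its arguments: {"type":"object","properties":{"plan":{"type":"array","items":{"type":"array","items":{"type":"number"}}},"force":{"type":"number"}},"required":["plan"]}

```bash
ls; mkdir -p pics; python3 - <<'E'
from workcell import bot
import cv2,numpy as np
s=bot.observe();print(s['clock'],s['position'],s['tool_rot'])
for n in('scene','side'):
    f=bot.grab_frame(n);cv2.imwrite(f'pics/{n}0.png',f['frame']);print(n,f['mtx'].tolist(),f['R'].tolist(),f['t'].tolist())
f=bot.grab_frame('wrist');cv2.imwrite('pics/wrist0.png',f['frame']);print(f['mtx'].tolist(),f['T_tool_cam'].tolist())
E
```

```text
pics
0.0 [ 6.24654331e-01 -6.83716085e-05  2.30725259e-01] [-3.14043248e+00  1.21785752e-04  1.57075552e+00]
scene [[448.8034502193804, 0.0, 279.1086458651451], [0.0, 448.8034502193804, 205.77439761905464], [0.0, 0.0, 1.0]] [[0.48112617249340855, 0.8765102795210562, -0.01572692073367476], [0.6905871644570959, -0.38999959854773353, -0.6090892228727373], [-0.5400064577659709, 0.2821879569126348, -0.7929457626751794]] [-0.2257166855184197, -0.24224754893859052, 1.5463121685355]
side [[484.2100599400302, 0.0, 287.35289053040816], [0.0, 484.2100599400302, 211.7004292393728], [0.0, 0.0, 1.0]] [[0.9742054780767732, -0.22564539475710338, 0.0028004124905315324], [-0.1496047354920396, -0.6550973312194261, -0.7405848430446994], [0.16894410200880944, 0.7210628561048587, -0.6719570283450726]] [-0.4140936033812676, 0.15807038237775672, 1.2053818541195866]
[[333.095483535169, 0.0, 275.51840415473663], [0.0, 333.095483535169, 210.25628726579444], [0.0, 0.0, 1.0]] [[0.0014033884152288047, -0.9621266448055641, -0.272599247717492, 0.07018647069067913], [0.9999989947936729, 0.0014053770738744742, 0.00018795457503782549, 0.0011400146021040003], [0.00020226862844052441, -0.27259923747227693, 0.9621276499596786, -0.143475722145911], [0.0, 0.0, 0.0, 1.0]]
```

View pics/scene0.png

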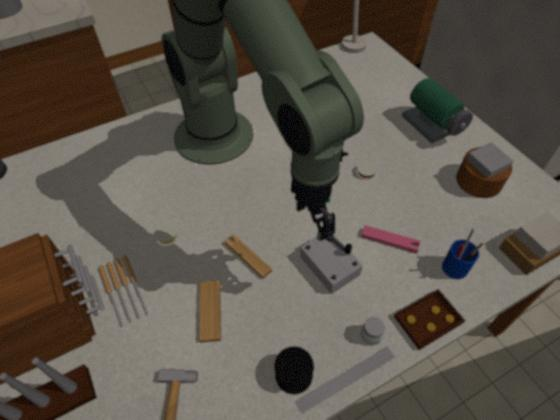

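View pics/side0.png

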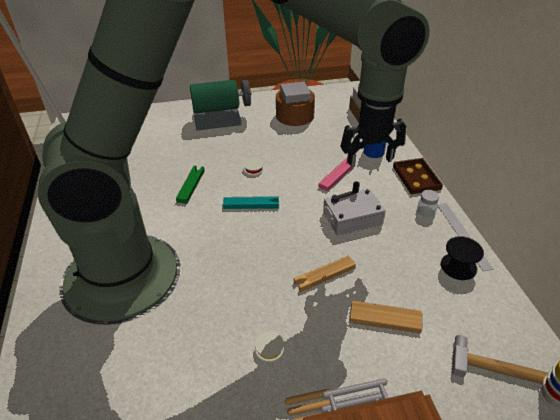

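Pin candidates in the scene view are the notched beech bar (247,256), the plain wide blank (209,311) and the pink look-alike (390,238). The side view also shows green (190,185) and turquoise (250,203) look-alikes. By description it is the notched beech bar at scene (247,256) / side (325,272), with its notch towards the lower-left of the side view. The holder is at scene (330,260) / side (354,211). I'll check both in one close crop.

```bash
python3 - <<'E'
import cv2,numpy as np
a=cv2.imread('pics/scene0.png')[200:300,215:375];b=cv2.imread('pics/side0.png')[170:300,280:400]
A=cv2.resize(a,None,fx=2.5,fy=2.5,interpolation=2);B=cv2.resize(b,None,fx=3.3,fy=3.3,interpolation=2)
c=np.zeros((600,800,3),np.uint8);c[:250,:400]=A;c[:B.shape[0],400:400+B.shape[1]]=B[:,:400]
w=cv2.imread('pics/wrist0.png');W=cv2.resize(w,(400,300));c[260:560,:400]=W
c=cv2.convertScaleAbs(c,alpha=1.4);cv2.imwrite('pics/crop1.png',c)
E
```

```text
(no output)
```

View pics/crop1.png

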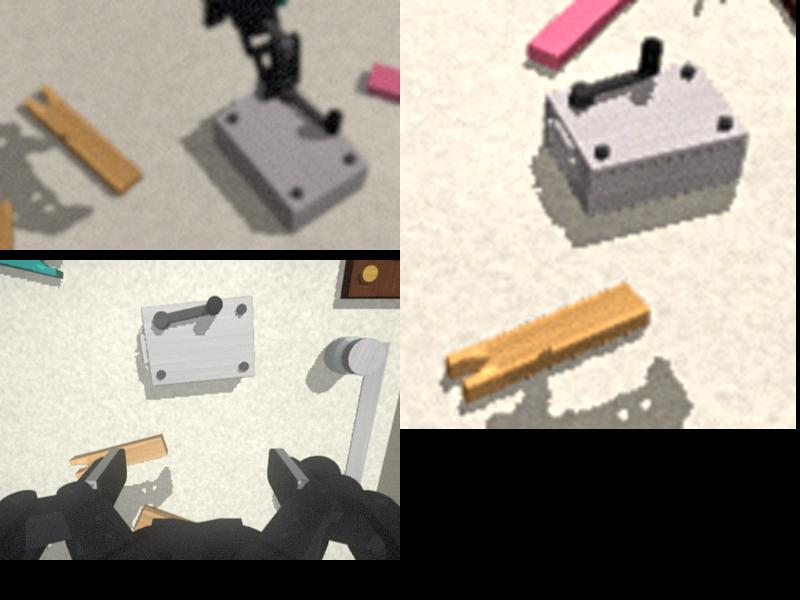

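The crop confirms the pin: a notched beech bar with its notch on the robot (-x) side and its plain end towards +x. The holder's lips face -x, at wrist about (200,120), and the lever is nearly open. Next is the coarse measurement.

```bash
cat > h.py <<'E'
from workcell import bot
import cv2,numpy as np
from scipy.spatial.transform import Rotation as Ro
def grab(n):
    s=bot.observe();f=bot.grab_frame(n)
    if n=='wrist':
        T=np.eye(4);T[:3,:3]=Ro.from_euler('xyz',s['tool_rot']).as_matrix();T[:3,3]=s['position']
        C=T@f['T_tool_cam'];f['Rw'],f['c']=C[:3,:3],C[:3,3]
    else: f['Rw']=f['R'].T;f['c']=-f['R'].T@f['t']
    return f
def ray(f,p): return f['Rw']@np.linalg.solve(f['mtx'],[p[0],p[1],1.])
def onz(f,p,z):
    d=ray(f,p);return f['c']+d*(z-f['c'][2])/d[2]
def tri(f,p,g,q):
    d,e=ray(f,p),ray(g,q)
    s=np.linalg.lstsq(np.c_[d,-e],g['c']-f['c'],rcond=None)[0]
    a,b=f['c']+d*s[0],g['c']+e*s[1];return (a+b)/2,np.linalg.norm(a-b)
def wood(im):
    h=cv2.cvtColor(im,cv2.COLOR_BGR2HSV);return cv2.inRange(h,(8,70,60),(25,255,255))
def blobs(m,amin=60):
    c,_=cv2.findContours(m,cv2.RETR_EXTERNAL,cv2.CHAIN_APPROX_NONE);return [x for x in c if cv2.contourArea(x)>amin]
def show(n,im): cv2.imwrite(f'pics/{n}.png',im)
E
python3 - <<'E'
from h import *
F={n:grab(n) for n in('scene','side','wrist')}
R={}
for n,near in(('scene',(247,256)),('side',(325,272))):
    f=F[n];c=min(blobs(wood(f['frame'])),key=lambda c:np.linalg.norm(np.mean(c[:,0],0)-near))
    p=c[:,0].astype(float); w=np.array([onz(f,q,.018)[:2] for q in p]).astype(np.float32)
    r=cv2.minAreaRect(w);R[n]=r;print(n,np.array(r[0])*1e3,np.array(r[1])*1e3,r[2])
    M=cv2.moments(c);F[n]['m']=(M['m10']/M['m00'],M['m01']/M['m00'])
print('tri',tri(F['scene'],F['scene']['m'],F['side'],F['side']['m']))
w=F['wrist'];g=cv2.cvtColor(w['frame'],6)
for c in blobs((g<75).astype(np.uint8)*255,15):
    x=c[:,0].mean(0)
    if x[1]<230: print('dark',x,cv2.contourArea(c),onz(w,x,.056)*1e3)
E
```

```text
scene [ 496.82345986 -115.12387544] [165.55762291  38.7805067 ] 15.29629898071289
side [ 491.97441339 -119.41204965] [165.75409472  47.46282473] 15.362192153930664
tri (array([ 0.49397813, -0.11058359,  0.00484337]), np.float64(0.0012835049313121834))
dark [485.75257732 137.16494845] 278.5 [822.48196727  51.31282095  56.        ]
dark [337.02941176  68.67647059] 113.0 [680.33706273 110.54393139  56.        ]
dark [264.06289308  77.50314465] 674.0 [615.56549549 103.14734178  56.        ]
dark [45.4893617  14.62234043] 186.0 [429.65087544 152.95727269  56.        ]
dark [519.52830189  27.65660377] 4270.5 [835.5349358  143.46366391  56.        ]
```

Emit:
servo_tool([
  [8.5,-12.7,-16.9,2,0,0,75],
  [8.5,-12.7,-16.9,2,0,0,75],
  [8.5,-12.7,-16.9,2,0,0,75],
  [8.5,-12.7,-16.9,2,0,0,75],
  [8.5,-12.7,-16.9,2,0,0,75],
  [8.5,-12.7,-16.9,2,0,0,75],
  [8.5,-12.7,-16.9,2,0,0,75],
  [8.5,-12.7,-16.9,2,0,0,75],
  [8.5,-12.7,-16.9,2,0,0,75],
  [8.5,-12.7,-16.9,2,0,0,75],
])

```text
clock: 1.3
position: [0.456, -0.1269, 0.2113]
tool_rot: [3.141, 0.0, 0.26]
force: [0.2, 0.6, -0.2]
grip_width: 0.085
finger_force: 0.0
```

```bash
python3 - <<'E'
from h import *
s=bot.observe();print(s['clock'],s['position'],s['tool_rot'],s['force'])
w=grab('wrist');show('wrist1',w['frame'])
for c in blobs(wood(w['frame'])):
    p=np.array([onz(w,q,.018)[:2] for q in c[:,0].astype(float)]).astype(np.float32);r=cv2.minAreaRect(p);print(c[:,0].mean(0),np.array(r[0])*1e3,np.array(r[1])*1e3,r[2])
E
```

```text
1.3 [ 0.45603157 -0.12688024  0.2113221 ] [3.14146258e+00 4.16928158e-06 2.60031141e-01] [ 0.22445857  0.55284022 -0.15423363]
[362.16981132 312.98113208] [ 338.32281828 -260.53518057] [ 7.85377808 30.95200285] 55.28321838378906
[548.72527473 312.13186813] [ 395.29663324 -468.61979365] [51.16062239 18.81412417] 0.08975961059331894
[532.85714286 306.98901099] [ 397.14443684 -447.42017984] [18.31449755 47.22503573] 89.72418212890625
[511.48305085 308.68644068] [ 387.1730566  -425.93848705] [66.47735834 17.49015599] 0.07163823395967484
[494.8487395  305.65546218] [ 386.97564602 -404.46287394] [17.08170772 67.74830073] 89.94477081298828
[272.70212766 145.41371158] [ 494.35785413 -112.62507737] [159.92796421  33.3102867 ] 15.611774444580078
[457.2032967   83.00549451] [ 593.53923798 -265.94418287] [ 54.86292765 160.31260788] 66.59048461914062
```

View pics/wrist1.png

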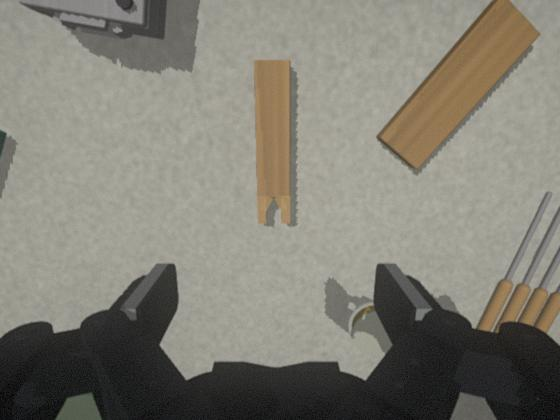

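The pin sits at wrist (273,145), notch end down at (275,210) and square end at (272,62). That gives a centre of (0.494,-0.113) and yaw 15.6°. I'll descend halfway and check the height from the second viewpoint.

Emit:
servo_tool([
  [8.5,0.1,-0.35,3,0,0,-0.7],
  [8.5,0.1,-0.35,6,0,0,-0.7],
  [8.5,0.1,-0.35,9,0,0,-0.7],
  [8.5,0.1,-0.35,11,0,0,-0.7],
  [8.5,0.1,-0.35,11,0,0,-0.7],
])

```text
clock: 1.85
position: [0.4548, -0.1232, 0.0994]
tool_rot: [-3.14, 0.003, 0.277]
force: [0.1, 0.1, 0.7]
grip_width: 0.0847
finger_force: 0.0
```

```bash
python3 - <<'E'
from h import *
import json
s=bot.observe();print(s['position'],s['tool_rot'])
w=grab('wrist');show('wrist2',w['frame'])
def pin(f):
    b=blobs(wood(f['frame']),1500)
    c=min(b,key=lambda c:abs(c[:,0,0].mean()-275));return c
c=pin(w);print(cv2.boundingRect(c),cv2.contourArea(c))
for z in(.014,.018,.022):
    p=np.array([onz(w,q,z)[:2] for q in c[:,0].astype(float)]).astype(np.float32);r=cv2.minAreaRect(p);print(z,np.array(r[0])*1e3,np.array(r[1])*1e3,r[2])
# height: pin width edges (rows mid-body) two heights: compare widths; and triangulate end-edge midpoint
def endmid(c):
    p=c[:,0];y0=p[:,1].min();e=p[p[:,1]<y0+5];return np.array([(e[:,0].min()+e[:,0].max())/2,y0])
im=cv2.imread('pics/wrist1.png');f1=dict(w);f1['frame']=im
T=np.eye(4);T[:3,:3]=Ro.from_euler('xyz',[3.14146258,4e-6,.260031]).as_matrix();T[:3,3]=[.45603157,-.12688024,.2113221]
C=T@bot.grab_frame('wrist')['T_tool_cam'];f1['Rw'],f1['c']=C[:3,:3],C[:3,3]
print(endmid(pin(f1)),endmid(c),tri(f1,endmid(pin(f1)),w,endmid(c)))
E
```

```text
[ 0.45476638 -0.12317591  0.09938231] [-3.13994316  0.00346291  0.2771604 ]
(253, 29, 55, 241) 11267.5
0.014 [ 494.07196045 -113.142699  ] [162.65501082  34.6660018 ] 15.598743438720703
0.018 [ 494.576931   -112.97028512] [159.80909765  34.05946121] 15.598743438720703
0.022 [ 495.08184195 -112.79791594] [156.96318448  33.45292062] 15.59874439239502
[271.5  60. ] [280.  29.] (array([ 0.57096685, -0.09178369,  0.02059477]), np.float64(0.00030562069694725104))
```

Emit:
servo_tool([
  [6.5,0,0,3,0,0,0],
  [6.5,0,0,6,0,0,0],
  [6.5,0,0,8.5,0,0,0],
  [6.5,0,0,9.6,0,0,0],
  [6.5,0,0,9.6,0,0,0],
  [6.5,0,0,9.6,0,0,0],
])

```text
clock: 2.55
position: [0.4567, -0.1236, 0.0065]
tool_rot: [3.141, -0.001, 0.274]
force: [0.0, -0.3, 0.1]
grip_width: 0.065
finger_force: 0.0
```

Emit:
servo_tool([
  [3.0,0,0,0,0,0,0],
  [3.0,0,0,0,0,0,0],
  [3.0,0,0,0,0,0,0],
  [3.0,0,0,0,0,0,0],
  [3.0,0,0,0,0,0,0],
  [3.0,0,0,0,0,0,0],
  [3.0,0,0,0,0,0,0],
  [3.0,0,0,0,0,0,0],
], force=40)

```text
clock: 3.35
position: [0.4566, -0.1234, 0.0063]
tool_rot: [3.141, -0.001, 0.274]
force: [-2.4, 0.7, 16.6]
grip_width: 0.0328
finger_force: 38.5
```

Emit:
servo_tool([
  [3.0,0,0,-1,0,0,0],
  [3.0,0,0,-3,0,0,0],
  [3.0,0,0,-6,0,0,0],
  [3.0,0,0,-9,0,0,0],
  [3.0,0,0,-12,0,0,0],
  [3.0,0,0,-12,0,0,0],
  [3.0,0,0,-12,0,0,0],
])

```text
clock: 4.05
position: [0.4563, -0.1232, 0.1261]
tool_rot: [3.141, -0.002, 0.274]
force: [0.2, -0.6, -1.6]
grip_width: 0.033
finger_force: 41.2
```

```bash
python3 - <<'E'
from h import *
s=bot.observe();print(s['position'],s['tool_rot'],s['force'],s['grip_width'],s['finger_force'])
w=grab('wrist')
a=cv2.resize(cv2.imread('pics/wrist0.png')[30:210,180:380],None,fx=2.5,fy=2.5,interpolation=2)
c=np.zeros((450,800,3),np.uint8);c[:450,:500]=a;c[:225,500:]=cv2.resize(w['frame'],(300,225));
show('w3',w['frame']);show('crop2',c)
E
```

```text
[ 0.4563408  -0.12320888  0.12610065] [ 3.14114551e+00 -1.64179519e-03  2.74408393e-01] [ 0.19930989 -0.56438339 -1.57926608] 0.03303473993603722 41.226434111595154
```

View pics/crop2.png

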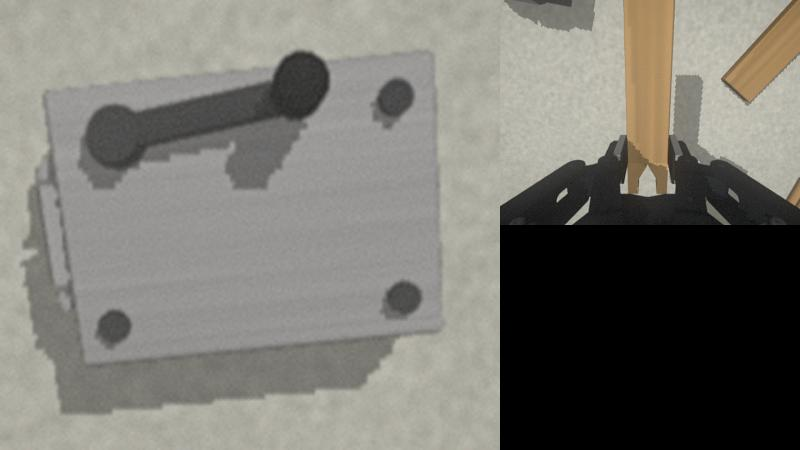

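Crop of wrist0, holder top: corners at (45,92), (433,50), (441,328) and (86,363), pivot at (115,135), knob at (300,85), lips on the left edge. The pin is held straight between the fingers.

```bash
python3 - <<'E'
from h import *
f=bot.grab_frame('wrist')
T=np.eye(4);T[:3,:3]=Ro.from_euler('xyz',[-3.14043248,1.2e-4,1.57075552]).as_matrix();T[:3,3]=[.62465433,-.0000684,.23072526]
C=T@f['T_tool_cam'];f['Rw'],f['c']=C[:3,:3],C[:3,3]
g=grab('side')
full=lambda x,y:np.array([x/2.5+180,y/2.5+30])
# order: mouth+y, far+y, far-y, mouth-y
px=[full(*q) for q in[(45,92),(433,50),(441,328),(86,363)]]
P=np.array([onz(f,p,.054) for p in px]);print(P*1e3)
print('edges',[np.linalg.norm(P[i]-P[i-1])*1e3 for i in range(4)])
sp=[(323.9,199.4),None,(385.5,210),(336.7,220.6)]
for p,q in zip(px,sp):
    if q: print('tri',tri(f,p,g,q))
# fit rigid rect
M=np.array([[-70,50],[70,50],[70,-50],[-70,-50]])/1e3
c=P[:,:2].mean(0);H=M.T@(P[:,:2]-c);yaw=np.arctan2(H[0,1]-H[1,0],H[0,0]+H[1,1])
R=np.array([[np.cos(yaw),-np.sin(yaw)],[np.sin(yaw),np.cos(yaw)]])
print('c',c,'yaw',yaw,np.degrees(yaw),'res mm',(P[:,:2]-c-M@R.T)*1e3)
pv=onz(f,full(115,135),.066);k=onz(f,full(300,85),.094);print('pivot',pv,'knob',k,'expect pivot',c+R@[-.045,.032])
print('mouth',c+R@[-.07,0])
E
```

```text
[[554.59815486 112.30487629  54.        ]
 [691.89961831 126.14670034  54.        ]
 [701.30572476  28.63877238  54.        ]
 [564.45946041  14.87299254  54.        ]]
edges [np.float64(97.92965494644444), np.float64(137.99742011754248), np.float64(97.96055764319415), np.float64(137.5368923691318)]
tri (array([0.55436847, 0.11243571, 0.04875225]), np.float64(0.002065730925448805))
tri (array([0.70270554, 0.02814951, 0.05255649]), np.float64(0.002113700617712159))
tri (array([0.56323793, 0.01542774, 0.05396295]), np.float64(0.0026643219723641955))
c [0.62806574 0.07049084] yaw 0.0997428894839246 5.714846603868681 res mm [[ 1.16338068 -0.96701802]
 [-0.83932795 -1.06605619]
 [-1.39098023  0.92899591]
 [ 1.0669275   1.1040783 ]]
pivot [0.58066832 0.09692714 0.066     ] knob [0.64272891 0.10918845 0.094     ] expect pivot [0.58010292 0.0978508 ]
mouth [0.55841365 0.0635204 ]
```

Emit:
servo_tool([
  [3.0,0.1,-2,0.5,0,0,1],
  [3.0,0.3,-5,1,0,0,3],
  [3.0,0.6,-9,2,0,0,5],
  [3.0,0.9,-13,3,0,0,7],
  [3.0,1.1,-16,4,0,0,9],
  [3.0,1.15,-17.6,4.6,0,0,10],
  [3.0,1.15,-17.6,4.6,0,0,10],
  [3.0,1.15,-17.6,4.6,0,0,10],
])

```text
clock: 5.0
position: [0.4192, 0.0487, 0.0789]
tool_rot: [3.141, 0.001, 0.1]
force: [0.4, -0.4, -1.5]
grip_width: 0.033
finger_force: 41.2
```

```bash
python3 - <<'E'
from h import *
s=bot.observe();print(s['position'],s['tool_rot'],s['force'],s['grip_width'])
w=grab('wrist');sc=grab('scene');sd=grab('side')
show('w4',w['frame'])
c=np.zeros((600,800,3),np.uint8);c[:300,:400]=cv2.resize(w['frame'],(400,300))
c[:300,400:]=cv2.resize(sd['frame'][165:285,240:400],(400,300),interpolation=2)
c[300:,:400]=cv2.resize(sc['frame'][180:300,220:380],(400,300),interpolation=2)
show('crop3',c)
E
```

```text
[0.41920333 0.04872982 0.07885864] [3.14096318e+00 1.25245146e-03 1.00253003e-01] [ 0.41610547 -0.37467179 -1.48941461] 0.033013312475608535
```

View pics/crop3.png

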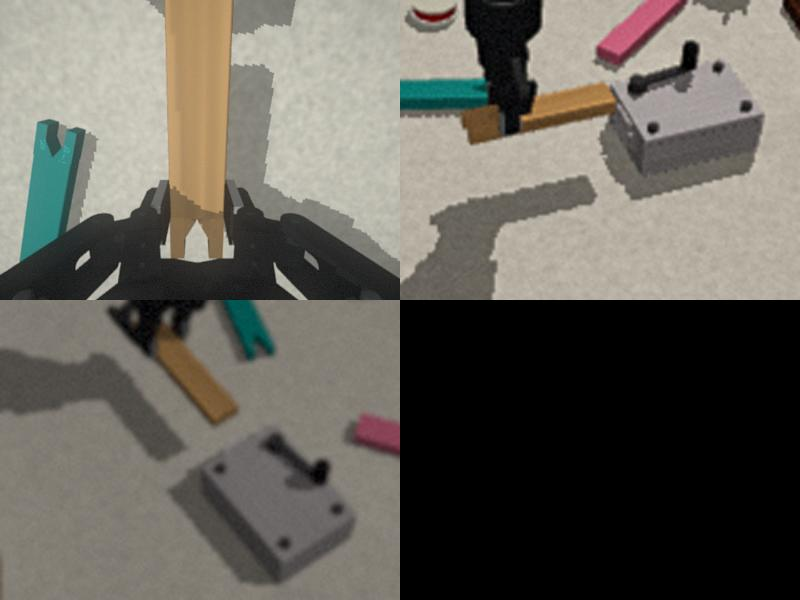

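```bash
python3 - <<'E'
from h import *
w=grab('wrist');sc=grab('scene');sd=grab('side');s=bot.observe()
S=lambda x,y:(240+(x-400)/2.5,165+y/2.5);K=lambda x,y:(220+x/2.5,180+(y-300)/2.5)
u=np.array([np.cos(.0997),np.sin(.0997),0]);v=np.array([-u[1],u[0],0]);m=np.array([.5584,.0635,.034])
for n,a,b in(('far+y',S(612,83),K(236,403)),('near-y',S(618,96),K(213,415))):
    p,e=tri(sd,a,sc,b);print(n,p,e,'rel mouth u,v,z mm',(p-m)@u*1e3,(p-m)@v*1e3,(p-m)[2]*1e3)
b=wood(w['frame']);zt=s['position'][2]-.0063+.018
for r in range(5,200,40):
    x=np.flatnonzero(b[r,200:360])+200
    L,Rr=onz(w,(x.min(),r),zt),onz(w,(x.max()+1,r),zt);c=(L+Rr)/2
    print(r,x.min(),x.max(),'u %.1f v %.2f width %.1f'%((c-m)@u*1e3,(c-m)@v*1e3,np.linalg.norm(L-Rr)*1e3))
E
```

```text
far+y [0.53977689 0.06876706 0.09622995] 0.008342615275595672 rel mouth u,v,z mm -18.006373003580688 7.094549975455293 62.22994878669411
near-y [0.53998981 0.04121244 0.0983424 ] 0.0024237768075410643 rel mouth u,v,z mm -20.537157582837693 -20.34442105074 64.3423997590781
5 231 325 u -31.8 v -1.63 width 33.2
45 232 324 u -44.6 v -1.66 width 33.5
85 233 322 u -58.1 v -1.50 width 33.4
125 234 320 u -72.5 v -1.34 width 33.3
165 235 319 u -87.9 v -1.36 width 33.6
```

Emit:
servo_tool([
  [3.0,0,-0.12,1,0,0,-0.3],
  [3.0,0,-0.12,2.5,0,0,-0.3],
  [3.0,0,-0.12,4,0,0,-0.3],
  [3.0,0,-0.12,4.75,0,0,-0.3],
  [3.0,0,-0.12,4.75,0,0,-0.3],
  [3.0,0,-0.12,4.75,0,0,-0.3],
])

```text
clock: 5.9
position: [0.4194, 0.0502, 0.0319]
tool_rot: [3.142, 0.0, 0.104]
force: [1.4, 0.4, -1.0]
grip_width: 0.033
finger_force: 41.2
```

```bash
python3 - <<'E'
from h import *
w=grab('wrist');sc=grab('scene');sd=grab('side');s=bot.observe();print(s['position'],s['tool_rot'],s['force'])
u=np.array([np.cos(.0997),np.sin(.0997),0]);v=np.array([-u[1],u[0],0]);m=np.array([.5584,.0635,.034])
b=wood(w['frame']);zt=s['position'][2]-.0063+.018
for r in range(5,200,50):
    x=np.flatnonzero(b[r,200:360])+200
    L,Rr=onz(w,(x.min(),r),zt),onz(w,(x.max()+1,r),zt);c=(L+Rr)/2
    print(r,'u %.1f v %.2f width %.1f'%((c-m)@u*1e3,(c-m)@v*1e3,np.linalg.norm(L-Rr)*1e3))
I=sd['frame'][180:250,285:375]
J=sc['frame'][200:270,265:355]
# overlay predicted pin outline dots at tip (top z=.043, bottom .025) and slot mouth corners
def proj(f,X): q=f['mtx']@(f['R']@X+f['t']);return q[:2]/q[2]
c=np.zeros((600,800,3),np.uint8)
for k,(f,x0,y0) in enumerate(((sd,285,180),(sc,265,200))):
    im=cv2.resize(f['frame'][y0:y0+60,x0:x0+80],(800,600),interpolation=2) if 0 else cv2.resize(f['frame'][y0:y0+130,x0:x0+86],(400,600),interpolation=2)
    for d,col in(((-20,17,9),(0,0,255)),((-20,-17,9),(0,0,255)),((-20,-17,-9),(0,0,255)),((0,18,-10),(255,0,0)),((0,-18,-10),(255,0,0)),((0,-18,10),(255,0,0)),((0,18,10),(255,0,0))):
        q=proj(f,m+u*d[0]/1e3+v*d[1]/1e3+np.array([0,0,d[2]/1e3]));cv2.circle(im,(int((q[0]-x0)*400/86),int((q[1]-y0)*600/130)),3,col,-1)
    c[:,k*400:k*400+400]=im
show('crop4',c)
E
```

```text
[0.41965536 0.05045048 0.03224958] [-3.14145860e+00 -7.73547417e-04  1.04743281e-01] [-0.01557888  0.26117803 -1.12528729]
5 u -32.1 v 0.92 width 33.5
55 u -48.1 v 1.14 width 33.3
105 u -65.4 v 1.18 width 33.5
155 u -84.0 v 1.04 width 33.3
```

View pics/crop4.png

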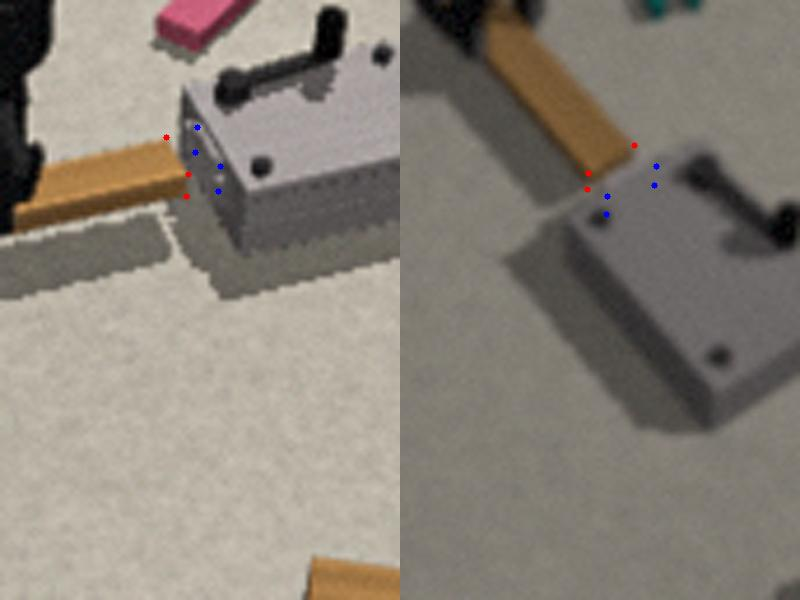

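The pin tip and slot mouth match the predicted points to about 1 pixel in both views, with the tip at left-panel (185,175) and mouth at (208,160). I'll start feeding it in gently.

Emit:
servo_tool([
  [3.0,0.4,0.05,0,0,0,0.1],
  [3.0,0.8,0.05,0,0,0,0.1],
  [3.0,1.2,0.05,0,0,0,0.1],
  [3.0,1.5,0.05,0,0,0,0.1],
  [3.0,1.8,0.05,0,0,0,0.1],
  [3.0,2.1,0.05,0,0,0,0.1],
  [3.0,2.4,0.05,0,0,0,0.1],
  [3.0,2.4,0.05,0,0,0,0.1],
])

```text
clock: 6.85
position: [0.4437, 0.0524, 0.0318]
tool_rot: [3.142, -0.0, 0.103]
force: [-0.5, 0.1, -0.8]
grip_width: 0.0329
finger_force: 41.2
```

Emit:
servo_tool([
  [3.0,0.4,0,0,0,0,0],
  [3.0,0.8,0,0,0,0,0],
  [3.0,1.2,0,0,0,0,0],
  [3.0,1.6,0,0,0,0,0],
  [3.0,2.0,0,0,0,0,0],
  [3.0,2.4,0,0,0,0,0],
  [3.0,2.8,0,0,0,0,0],
  [3.0,2.8,0,0,0,0,0],
])

```text
clock: 7.65
position: [0.4719, 0.0552, 0.0318]
tool_rot: [3.141, -0.001, 0.103]
force: [1.9, -2.6, -1.1]
grip_width: 0.0328
finger_force: 41.3
```

Emit:
servo_tool([
  [3.0,0.4,0,0,0,0,0],
  [3.0,0.8,0,0,0,0,0],
  [3.0,1.2,0,0,0,0,0],
  [3.0,1.6,0,0,0,0,0],
  [3.0,2.0,0,0,0,0,0],
  [3.0,2.0,0,0,0,0,0],
])

```text
clock: 8.25
position: [0.4918, 0.0572, 0.0318]
tool_rot: [3.141, -0.001, 0.103]
force: [2.6, -4.1, -2.1]
grip_width: 0.0329
finger_force: 41.2
```

Emit:
servo_tool([
  [3.0,0.1,0.05,0,0,0,0],
  [3.0,0.2,0.05,0,0,0,0],
  [3.0,0.3,0.05,0,0,0,0],
  [3.0,0.4,0.05,0,0,0,0],
  [3.0,0.4,0.05,0,0,0,0],
])

```text
clock: 8.75
position: [0.4953, 0.0573, 0.0318]
tool_rot: [-3.142, -0.0, 0.103]
force: [-0.4, -2.4, -1.5]
grip_width: 0.0329
finger_force: 41.2
```

Emit:
servo_tool([
  [3.0,0.1,0.02,0,0,0,0],
  [3.0,0.2,0.02,0,0,0,0],
  [3.0,0.2,0.02,0,0,0,0],
])

```text
clock: 9.05
position: [0.4974, 0.0574, 0.0318]
tool_rot: [-3.141, -0.0, 0.103]
force: [0.4, -0.7, -0.9]
grip_width: 0.0331
finger_force: 41.2
```

Emit:
servo_tool([
  [3.0,0.1,0,0,0,0,0],
  [3.0,0.2,0,0,0,0,0],
  [3.0,0.2,0,0,0,0,0],
])

```text
clock: 9.35
position: [0.4993, 0.0576, 0.0318]
tool_rot: [-3.142, -0.0, 0.103]
force: [1.2, -0.4, -2.0]
grip_width: 0.033
finger_force: 41.2
```

Emit:
servo_tool([
  [3.0,0.1,0,0,0,0,0],
  [3.0,0.2,0,0,0,0,0],
  [3.0,0.2,0,0,0,0,0],
])

```text
clock: 9.65
position: [0.5013, 0.0578, 0.0318]
tool_rot: [-3.142, -0.0, 0.103]
force: [-0.7, -0.3, -0.5]
grip_width: 0.0331
finger_force: 41.2
```

Emit:
servo_tool([
  [3.0,0.1,0,0,0,0,0],
  [3.0,0.2,0,0,0,0,0],
  [3.0,0.2,0,0,0,0,0],
])

```text
clock: 9.95
position: [0.5032, 0.0579, 0.0318]
tool_rot: [-3.142, -0.0, 0.103]
force: [-0.7, 0.8, -1.6]
grip_width: 0.033
finger_force: 41.2
```

Emit:
servo_tool([
  [3.0,0.1,0,0,0,0,0],
  [3.0,0.2,0,0,0,0,0],
  [3.0,0.2,0,0,0,0,0],
])

```text
clock: 10.25
position: [0.5052, 0.0581, 0.0318]
tool_rot: [3.142, -0.0, 0.103]
force: [-0.6, 0.4, -1.2]
grip_width: 0.0326
finger_force: 41.2
```

Emit:
servo_tool([
  [3.0,0.1,0,0,0,0,0],
  [3.0,0.2,0,0,0,0,0],
  [3.0,0.2,0,0,0,0,0],
])

```text
clock: 10.55
position: [0.5072, 0.0583, 0.0318]
tool_rot: [-3.142, -0.0, 0.103]
force: [0.4, 0.7, -1.1]
grip_width: 0.0327
finger_force: 41.2
```

Emit:
servo_tool([
  [3.0,0.1,0,0,0,0,0],
  [3.0,0.2,0,0,0,0,0],
  [3.0,0.2,0,0,0,0,0],
])

```text
clock: 10.85
position: [0.5092, 0.0584, 0.0318]
tool_rot: [3.142, -0.0, 0.103]
force: [-0.1, -0.0, -0.7]
grip_width: 0.0327
finger_force: 41.2
```

Emit:
servo_tool([
  [3.0,0.1,0,0,0,0,0],
  [3.0,0.2,0,0,0,0,0],
  [3.0,0.2,0,0,0,0,0],
])

```text
clock: 11.15
position: [0.5101, 0.0585, 0.0315]
tool_rot: [3.142, 0.002, 0.103]
force: [-5.3, -1.2, -1.0]
grip_width: 0.0328
finger_force: 41.3
```

Emit:
servo_tool([
  [3.0,0.05,0,0,0,0,0],
  [3.0,0.05,0,0,0,0,0],
  [3.0,0.05,0,0,0,0,0],
])

```text
clock: 11.45
position: [0.5102, 0.0585, 0.0314]
tool_rot: [3.142, 0.003, 0.103]
force: [-6.2, -1.4, -0.5]
grip_width: 0.0327
finger_force: 41.3
```

Emit:
servo_tool([
  [3.0,0.07,0,0,0,0,0],
  [3.0,0.07,0,0,0,0,0],
  [3.0,0.07,0,0,0,0,0],
  [3.0,0.07,0,0,0,0,0],
])

```text
clock: 11.85
position: [0.5105, 0.0585, 0.0314]
tool_rot: [-3.142, 0.004, 0.103]
force: [-8.6, -1.4, 0.2]
grip_width: 0.0331
finger_force: 41.4
```

It came up solid at about 70 mm depth with an 8.6 N push. Releasing now, then lifting away.

Emit:
servo_tool([
  [6.0,0,0,0,0,0,0],
  [6.0,0,0,0,0,0,0],
  [6.0,0,0,0,0,0,0],
  [6.0,0,0,0,0,0,0],
  [6.0,0,0,-2,0,0,0],
  [6.0,0,0,-5,0,0,0],
  [6.0,0,0,-9,0,0,0],
  [6.0,0,0,-13,0,0,0],
  [6.0,0,0,-15,0,0,0],
  [6.0,0,0,-15,0,0,0],
])

```text
clock: 12.85
position: [0.5136, 0.0591, 0.1845]
tool_rot: [-3.141, -0.005, 0.103]
force: [-0.3, 0.5, -1.5]
grip_width: 0.0599
finger_force: 0.0
```

```bash
python3 - <<'E'
from h import *
s=bot.observe();print(s['position'],s['tool_rot'],s['force'],s['grip_width'])
w=grab('wrist');show('w5',w['frame'])
u=np.array([np.cos(.0997),np.sin(.0997),0]);v=np.array([-u[1],u[0],0]);m=np.array([.5584,.0635,.034])
c=min(blobs(wood(w['frame']),800),key=lambda c:abs(c[:,0,0].mean()-275))
P=np.array([onz(w,q,.043)-m for q in c[:,0].astype(float)])*1e3
print('pin u range',(P@u).min(),(P@u).max(),'v',(P@v).min(),(P@v).max())
E
```

```text
[0.51357692 0.05909353 0.18452811] [-3.14057997 -0.0046552   0.10298047] [-0.27899587  0.47438988 -1.49553084] 0.059928777773318474
pin u range -89.77625595738034 -7.687215325293615 v -16.011707336397414 17.179952406777385
```

View pics/w5.png

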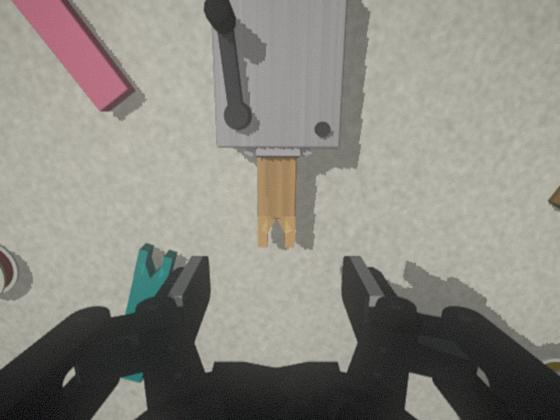

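The pin is in, with its tail at wrist (277,245), which puts the tip about 70 mm deep. The lever hub is at (237,116) and the knob at (219,10). I'll move over the knob and look.

Emit:
servo_tool([
  [6,3,-0.8,0.6,0,0,0],
  [6,6,-1.6,1.2,0,0,0],
  [6,9,-2.4,1.8,0,0,0],
  [6,12,-3.2,2.4,0,0,0],
  [6,13.4,-3.6,3,0,0,0],
  [6,13.4,-3.6,3,0,0,0],
  [6,13.4,-3.6,3,0,0,0],
])

```text
clock: 13.6
position: [0.641, 0.1079, 0.1504]
tool_rot: [3.141, 0.002, 0.103]
force: [-0.9, -0.2, 0.2]
grip_width: 0.0596
finger_force: 0.0
```

```bash
python3 - <<'E'
from h import *
s=bot.observe();print(s['clock'],s['position'],s['tool_rot'],s['qpos'])
w=grab('wrist');show('w6',w['frame'])
E
```

```text
13.6 [0.64095168 0.1078802  0.15043799] [3.14105702e+00 2.15794914e-03 1.02615942e-01] [-0.46334584  0.6754814   0.32155914  1.61173564 -0.25500876  0.898216
 -1.51574044]
```

View pics/w6.png

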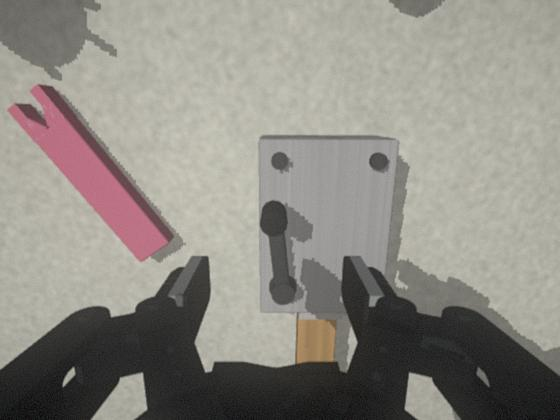

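The knob top is at (275,214) and the hub at (282,289), and the pin tail is visible at (317,340).

```bash
python3 - <<'E'
from h import *
w=grab('wrist')
f=dict(w);T=np.eye(4);T[:3,:3]=Ro.from_euler('xyz',[-3.14043248,1.2e-4,1.57075552]).as_matrix();T[:3,3]=[.62465433,-.0000684,.23072526]
C=T@w['T_tool_cam'];f['Rw'],f['c']=C[:3,:3],C[:3,3]
K=onz(w,(275,213),.094);H=onz(w,(282,290),.066)
print(K,H,tri(f,(300,63),w,(275,213)),tri(f,(226,84),w,(282,290)))
a=np.arctan2(*(K-H)[1::-1]);print('world angle',a,'lever',a-.0997,'r',np.linalg.norm((K-H)[:2]))
E
```

```text
[0.65239019 0.11015973 0.094     ] [0.58365007 0.09766726 0.066     ] (array([0.64482307, 0.1112183 , 0.07113411]), np.float64(0.0038501776400711517)) (array([0.57948929, 0.09724082, 0.05867952]), np.float64(0.00035458260790057454))
world angle 0.17977276418162122 lever 0.08007276418162122 r 0.0698660581517767
```

Emit:
servo_tool([
  [6,0.4,-0.16,2,0,0,0],
  [6,0.4,-0.16,4,0,0,0],
  [6,0.4,-0.16,6,0,0,0],
  [6,0.4,-0.16,7.5,0,0,0],
  [6,0.4,-0.16,7.5,0,0,0],
  [6,0.4,-0.16,7.5,0,0,0],
])

```text
clock: 14.3
position: [0.6457, 0.1102, 0.0774]
tool_rot: [3.142, -0.0, 0.103]
force: [-0.0, -0.3, 0.0]
grip_width: 0.0603
finger_force: 0.0
```

Emit:
servo_tool([
  [1.2,0,0,0,0,0,0],
  [1.2,0,0,0,0,0,0],
  [1.2,0,0,0,0,0,0],
  [1.2,0,0,0,0,0,0],
  [1.2,0,0,0,0,0,0],
  [1.2,0,0,0,0,0,0],
  [1.2,0,0,0,0,0,0],
  [1.2,0,0,0,0,0,0],
], force=25)

```text
clock: 15.1
position: [0.646, 0.1105, 0.0775]
tool_rot: [-3.141, -0.001, 0.103]
force: [-0.7, -0.3, 7.2]
grip_width: 0.0167
finger_force: 24.3
```

Emit:
servo_tool([
  [1.2,-0.03,-0.39,-0.1,0,0,-3.5],
  [1.2,-0.12,-0.79,-0.2,0,0,-7],
  [1.2,-0.33,-1.55,-0.2,0,0,-14],
  [1.2,-0.63,-2.28,-0.2,0,0,-21],
  [1.2,-1.02,-2.97,-0.2,0,0,-28],
  [1.2,-1.5,-3.61,-0.2,0,0,-35],
  [1.2,-1.5,-3.61,-0.2,0,0,-35],
])

```text
clock: 15.8
position: [0.6256, 0.1454, 0.0779]
tool_rot: [-3.14, 0.002, 0.717]
force: [1.5, 2.1, -18.5]
grip_width: 0.0164
finger_force: 25.6
```

Emit:
servo_tool([
  [1.2,-0.03,-0.39,0.15,0,0,-3.5],
  [1.2,-0.12,-0.79,0.2,0,0,-7],
  [1.2,-0.33,-1.55,0.2,0,0,-14],
  [1.2,-0.63,-2.28,0.2,0,0,-21],
  [1.2,-1.02,-2.97,0.2,0,0,-28],
  [1.2,-1.5,-3.61,0.2,0,0,-35],
  [1.2,-1.5,-3.61,0.2,0,0,-35],
])

```text
clock: 16.5
position: [0.5922, 0.1625, 0.0775]
tool_rot: [3.141, -0.001, 1.324]
force: [-0.8, 3.9, 3.1]
grip_width: 0.017
finger_force: 27.4
```

Emit:
servo_tool([
  [1.2,0,-0.45,0,0,0,-4],
  [1.2,-0.12,-0.9,0,0,0,-8],
  [1.2,-0.23,-1.34,0,0,0,-12],
  [1.2,-0.38,-1.76,0,0,0,-16],
  [1.2,-0.38,-1.76,0,0,0,-16],
  [1.2,-0.38,-1.76,0,0,0,-16],
])

```text
clock: 17.1
position: [0.5747, 0.1633, 0.0774]
tool_rot: [3.141, -0.001, 1.597]
force: [-3.1, 5.4, 6.5]
grip_width: 0.0165
finger_force: 27.8
```

Emit:
servo_tool([
  [1.2,-0.02,-0.2,0,0,0,-2],
  [1.2,-0.02,-0.35,0,0,0,-3],
  [1.2,-0.02,-0.35,0,0,0,-3],
  [1.2,-0.02,-0.35,0,0,0,-3],
])

```text
clock: 17.5
position: [0.5736, 0.1627, 0.0776]
tool_rot: [3.136, -0.001, 1.649]
force: [13.2, 4.3, -4.3]
grip_width: 0.0163
finger_force: 26.9
```

The lever is against its end stop. Releasing and lifting clear.

Emit:
servo_tool([
  [1.2,0,0.2,0,0,0,0],
  [5,0,0.2,0,0,0,0],
  [5,0,0.2,0,0,0,0],
  [5,0,0.2,0,0,0,0],
  [5,0,0.2,0,0,0,0],
  [5,0,0.2,-2,0,0,0],
  [5,0,0.2,-5,0,0,0],
  [5,0,0.2,-9,0,0,0],
  [5,0,0.2,-13,0,0,0],
  [5,0,0.2,-13,0,0,0],
])

```text
clock: 18.5
position: [0.5746, 0.1633, 0.2119]
tool_rot: [3.135, -0.002, 1.655]
force: [0.4, 0.5, -0.9]
grip_width: 0.05
finger_force: 0.0
```

Emit:
servo_tool([
  [5,-3,-2,0,0,0,0],
  [5,-6,-4,0,0,0,0],
  [5,-9,-4,0,0,0,0],
  [5,-11,-4,0,0,0,0],
  [5,-11,-4,0,0,0,0],
  [5,-11,-4,0,0,0,0],
])

```text
clock: 19.1
position: [0.542, 0.0496, 0.2067]
tool_rot: [-3.141, -0.0, 1.655]
force: [-0.4, 1.3, 0.6]
grip_width: 0.0501
finger_force: 0.0
```

```bash
python3 - <<'E'
from h import *
s=bot.observe();print(s['position'],s['tool_rot'],s['force'])
w=grab('wrist');sd=grab('side')
c=np.zeros((600,800,3),np.uint8);c[:420,:560]=w['frame'];c[420:,:240]=cv2.resize(sd['frame'][165:255,280:400],(240,180))
show('w7',c)
u=np.array([np.cos(.0997),np.sin(.0997),0]);v=np.array([-u[1],u[0],0]);m=np.array([.5584,.0635,.034])
for c in blobs(wood(w['frame']),800):
    P=np.array([onz(w,q,.043)-m for q in c[:,0].astype(float)])*1e3
    print('u',(P@u).min(),(P@u).max(),'v',(P@v).min(),(P@v).max())
E
```

```text
[0.54198367 0.0495586  0.20666211] [-3.14138224e+00 -1.64534714e-04  1.65513990e+00] [-0.38072148  1.273255    0.56163956]
u -89.20976532964409 -7.3563914161614585 v -17.519012847519537 17.25972329026667
```

View pics/w7.png

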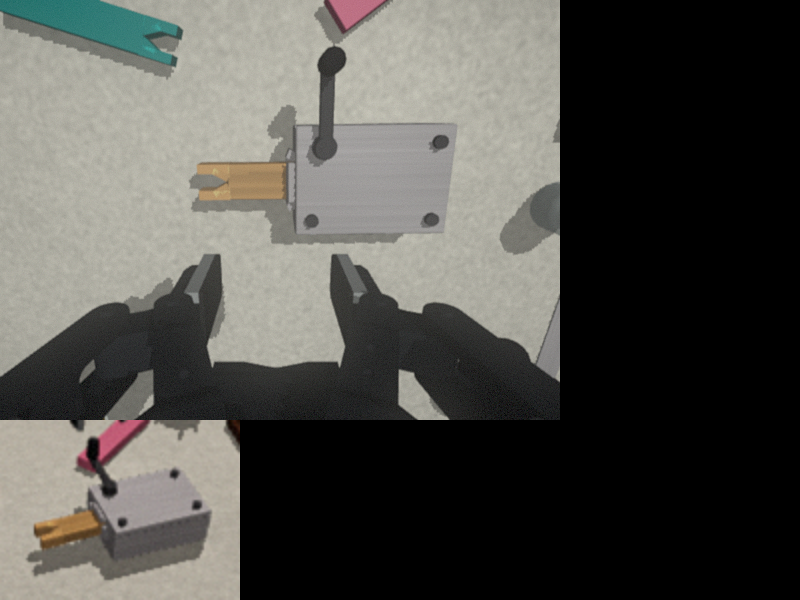

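The lever stands square across the holder, knob at (331,60) and hub at (325,147), so it is fully over. The pin's tail has not moved (u = -89.2 mm against -89.8 mm before clamping), and the robot is clear. Handing in.

```bash
python3 -c "
from workcell import bot
print(bot.job_done())"
```

```text
the job is handed in; nothing more can be done
None
```

The pin is in the slot against the stop (about 70 mm deep, final push 8.6 N), the clamp lever is swung fully over to its end stop, the pin did not measurably move during clamping, nothing else was touched, and the job is handed in at about 19 s of the 61 s allowed.

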